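# Lock the specimen case

### The arm

A 7-joint arm with a two-finger parallel gripper is mounted at the origin on the work surface. World frame = base frame: x ahead of the robot, y to its left, z up, the work surface at z = 0. Lengths are in m, angles in rad, forces in N, time in s.
With the tool pointing down it reaches from about 0.425 to 0.95 m from the base axis. Payload 4.7 kg.
Tool frame: the origin (TCP) lies on the centre line of the jaws, within the pads' length; the fingertips stand robot.nose_length ahead of it and the grasp point (between the pads) lies 8 mm behind it (robot.nose_length is the distance from the TCP to the fingertips, in m); z points along the fingers, x is the direction in which the jaws open and shut, and the axes are right-handed (so a half turn about z gives the same grasp; the last joint's range is limited). The gripper opens to 85 mm and grips with 20 to 120 N. Pads are 22 mm wide; open, the fingers measure 114 mm over their backs; the gripper's body (76 mm by 85 mm) begins 54 mm behind the grasp point. The pads swing forward as they close: fully open they stand 13 mm farther back than shut.
Start: joints at [1.17, 0.469, -0.049, 1.532, 0.024, 1.141, -0.082], TCP at [0.245, -0.629, 0.242] pointing down, gripper open.
Joint ranges: [-2.59, 2.59], [-0.33, 1.99], [-1.39, 1.29], [0.1, 2.45], [-1.04, 4.18], [0.21, 1.99], [-2.66, 2.66]. Speed limits (rad/s): [2.57, 2.57, 3.14, 3.14, 3.14, 3.14, 3.14].

### API

Orientations are given as [roll, pitch, yaw] about the fixed x, y, z axes, in that order (R = Rz(yaw) Ry(pitch) Rx(roll)).
In Python, from plant import robot gives the robot as it stands. Calls block until the motion is done:
- robot.goto(position, orientation): joint-space move of the TCP to a pose.
- robot.move_straight(position, vel=0.15, attitude=None, contact_N=None): straight line of the TCP; attitude=None keeps the orientation; vel is the mean speed in m/s. With contact_N (N) it stops when the force on the tool has changed by that much, and returns True; else False.
- robot.move_joints(angles): joint-space move.
- robot.grip(opening, strength=None): opening from 0.0 (shut) to 1.0 (fully open); strength is the grip in N (None keeps the last); returns when the fingers have stopped.
- robot.sleep(seconds).
- robot.inverse_kinematics(position, orientation): joint angles nearest the present ones, or None.
- robot.sense(): the state.
- robot.grab_frame(name): name is "side" or "top"; returns a dict with "image" (400x640x3 uint8, red, green, blue), "range_z" (400x640 float32, m along the optical axis (not along the pixel's ray), 0 where there is no reading), "fx", "fy", "cx", "cy" (pixels), "dist_coeffs" ([k1, k2, p1, p2, k3] as OpenCV has them; the pictures are not rectified), "R" (3x3) and "t" (3): a world point X has camera coordinates R X + t. Camera axes: x right, y down, z forward; pixel columns grow to the right and rows downward; lengths in m; the calibration is good to about 2 mm. A picture is of the moment at which its call begins.
A pose or a line that the arm cannot do raises robot.IKError and nothing moves.
- robot.close_job(): hands the job in, once; it reports no verdict.
The state is a dict: "t": time; "joint_pos": joint angles; "joint_velocities": joint speeds; "effort": joint torques, N m; "tcp_pos": TCP position; "tcp_rot": TCP orientation; "wrist_force": force on the tool from outside, world axes, zero at the start; "torque": the same for the moment, N m; "opening": opening from 0.0 (shut) to 1.0 (fully open).
Only numpy, scipy, OpenCV 4.12 (cv2) and the standard library are available. Lean on these libraries where they do the work, as an engineer would, in place of code of your own. Each camera call takes 0.05 s, during which the arm holds its last target.

### The job

Lock the blue-lidded specimen case: fold its steel hasp strap flat down onto the brass lock, take the loose U-shaped shackle from its yellow stand, put its legs through the two eyes of the strap into the lock, and press it down gently until it clicks and stays down. Never force the shackle (no more than about 30 N on it in the lock), do not bump hard (60 N) into the case, lock or strap, and leave the other things on the bench where they are.

Things in the scene. Friction and masses are not known exactly. Their poses are not given: they have to be found in the camera images.
- case: Specimen case, fixed to the bench, 200 deep (x) x 300 wide (y) x 90 high, aluminium with a blue lid. Origin at the centre of its underside; its x axis points from the lock side (front) to the back, z up. The brass lock block (58 along x, 90 along y) stands out of its -x side, its top face 75 above the bench.
- lock_mouth (a point): Point on the case (axes as the case): on the top face of the brass lock, midway between its two square holes. The hole centres lie 22 to either side of it along the case's y axis; each hole is 12 x 12 with sharp edges, for the shackle's 10 x 10 legs. It lies 134 in front of the case's origin (case -x) and 75 above the bench.
- lock: The brass lock on the case; origin under it, 60 below the lock mouth. Inside (oiled), at heights that differ by up to 14 mm from lock to lock: a spring (0.3 N per mm) lifts the feet from 3 to 18 mm depth on; pawls rub 17 mm deeper and click after 8 mm more (at 28 to 42): the push peaks at 12 to 18 N, then drops by 4 or more; a dead stop follows 2.5 mm on. Unclicked, the shackle springs back up over 10 mm when let go.
- hasp_hinge (a point): Point on the case (axes as the case): on the middle of the hinge line of the steel hasp strap, which runs along the case's y axis, 30 behind the lock mouth (case +x) and 2 above the lock's top face.
- strap (a joint): Angle of the hasp strap in rad: 0 = flat on the lock, pointing away from the case over the lock (case -x); grows as its free edge is raised. Steel plate 54 long from the hinge, 84 wide, 3 thick, with two square eyes 18 x 18 that lie over the two lock holes when it is flat; between the eyes 26 of solid plate. It stays where it is left (hinge friction 0.06 N m).
- shackle_grip (a point): Centre of the straight top bar of the loose steel shackle, an upside-down U, 0.14 kg. The bar is 54 long (y axis), 10 wide (x), 10 high (z), so its top is 5 above this point. Two 10 x 10 legs, 44 apart centre to centre along y, reach to 90 below it; the feet taper to 6 x 6 over the last 4. Symmetric: it may go in turned half round. It stands feet down in the stand.
- stand: Yellow plastic block, fixed to the bench, 50 (x) x 90 (y) x 30 high, with two square holes 13 x 13, 25 deep, 44 apart along y, holding the shackle. Origin at the centre of its underside.
- bottle: Amber bottle with white cap, diameter 60, height 130; origin at the centre of its underside. Loose bystander, leave it alone.
- dishes: Stack of three clear round dishes, diameter 80, height 48; origin at the centre of its underside. Loose bystander, leave it alone.
- beaker: Clear open beaker, diameter 70, height 90; origin at the centre of its underside. Loose bystander, leave it alone.
- tipbox: Blue box with a clear lid, 120 x 85 x 65 high; origin at the centre of its underside. Loose bystander, leave it alone.
- spare_lock: Small brass padlock lying flat, already closed, about 85 long, 18 high; not to be used; origin under the centre of its brass body. Loose bystander, leave it alone.
- key: Steel key with an orange fob lying flat, about 100 long, 6 high; origin under its bow. Loose bystander, leave it alone.
- rack: White tube rack fixed to the bench, 60 x 140 x 70 high. Origin at the centre of its underside. In the way, not used.

How it is judged:
By the outcome, as a careful person would: the job done as asked, in the order asked, and still so for the second after the job is handed in, with the robot touching nothing.
It also fails if it takes over 70 s, if anything falls off the work surface, if the arm or the gripper's body presses on something with over 40 N, if the wrist force passes 120 N, or if a joint passes its speed limit or range.

## Working session

There is one attempt and no reset: what is moved stays moved. The work goes in short steps, each a Python script; the robot and the scene stay as the last script left them, time stands still between calls to the robot, and variables do not carry over. Pictures are saved under pics/ and viewed, and the job is handed in when it is done.

```bash
ls; mkdir -p pics
python3 - <<'E'
from plant import robot
import cv2,numpy as np
s=robot.sense()
for k in s: print(k,np.round(s[k],3))
print(robot.nose_length)
for n in("side","top"):
    f=robot.grab_frame(n)
    np.savez(f"{n}0.npz",**{k:np.array(v) for k,v in f.items()})
    cv2.imwrite(f"pics/{n}0.png",f["image"][:,:,::-1])
    print(n,f["fx"],f["fy"],f["cx"],f["cy"],f["dist_coeffs"],f["R"],f["t"],(f["range_z"]>0).mean())
E
```

```text
pics
t 0.0
joint_pos [ 1.17   0.469 -0.049  1.534  0.024  1.141 -0.082]
joint_velocities [-0.001  0.002 -0.    -0.     0.001  0.001 -0.   ]
effort [-1.0000e-03 -5.1031e+01 -4.7000e-02 -2.3771e+01  1.1000e-02  8.0000e-03
  0.0000e+00]
tcp_pos [ 0.245 -0.628  0.241]
tcp_rot [ 3.141e+00  2.000e-03 -1.199e+00]
wrist_force [-0.564  0.229 -0.137]
torque [ 0.026  0.094 -0.091]
opening 1.001
0.011
side 450.2430352416536 450.2430352416536 315.3262123652545 195.34160914020316 [0.00681997 0.         0.         0.         0.        ] [[ 0.99754464 -0.06919716 -0.01079066]
 [-0.05119559 -0.61537621 -0.78656922]
 [ 0.04778804  0.78519034 -0.61740783]] [-0.55471308  0.09607463  1.11686461] 0.99610546875
top 393.35047939643744 393.35047939643744 318.66428666179553 208.08921683437106 [-0.0678492  0.         0.         0.         0.       ] [[ 1.40719872e-02 -9.99899834e-01  1.51709688e-03]
 [-9.87898643e-01 -1.41374366e-02 -1.54455184e-01]
 [ 1.54461161e-01  6.74753416e-04 -9.87998631e-01]] [0.00167081 0.55163104 0.87919365] 0.99598828125
```

View pics/side0.png

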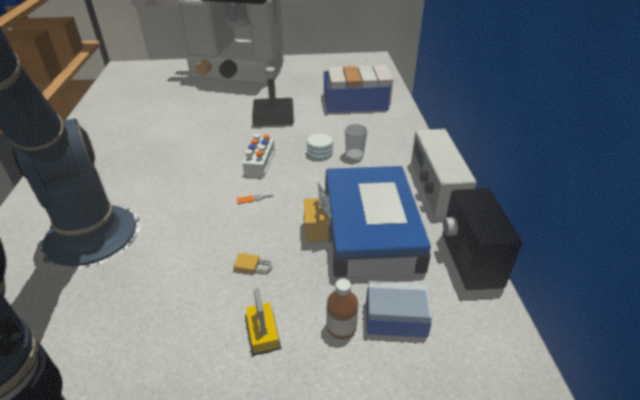

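View pics/top0.png

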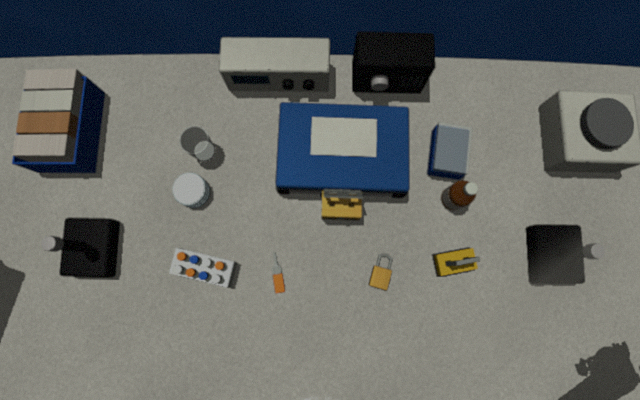

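The side view shows the case (lid 330-425, 170-260), brass lock (305-330, 198-240) with the strap raised at (322,197), stand with shackle at (262,325), bottle at (342,310). The top view shows the lock at (342,205), strap edge at (343,194), and stand at (457,262). Next I'll build point clouds from both views.

```bash
cat > h.py <<'E'
import numpy as np, cv2
def load(p): 
    f=np.load(p); return {k:f[k] for k in f.files}
def K(f): return np.array([[f["fx"],0,f["cx"]],[0,f["fy"],f["cy"]],[0,0,1.]],float)
def cloud(f):
    h,w=f["range_z"].shape
    u,v=np.meshgrid(np.arange(w),np.arange(h))
    p=np.stack([u,v],-1).reshape(-1,1,2).astype(np.float64)
    n=cv2.undistortPoints(p,K(f),np.array(f["dist_coeffs"],float)).reshape(h,w,2)
    z=f["range_z"].astype(float)
    C=np.stack([n[...,0]*z,n[...,1]*z,z],-1)
    X=(C-np.array(f["t"]))@np.array(f["R"])
    X[z==0]=np.nan
    return X
def proj(f,P):
    P=np.atleast_2d(np.asarray(P,float))
    r,_=cv2.Rodrigues(np.array(f["R"],float))
    return cv2.projectPoints(P,r,np.array(f["t"],float),K(f),np.array(f["dist_coeffs"],float))[0].reshape(-1,2)
E
python3 - <<'E'
from h import *
import cv2
for n,(u0,u1,v0,v1) in {"side":(230,290,280,360),"top":(425,490,240,285)}.items():
    im=cv2.imread(f"pics/{n}0.png")[v0:v1,u0:u1]
    im=cv2.convertScaleAbs(im,alpha=1.5); cv2.imwrite(f"pics/{n}_stand.png",cv2.resize(im,None,fx=8,fy=8,interpolation=cv2.INTER_CUBIC)[:600,:800])
for n,(u0,u1,v0,v1) in {"side":(290,350,170,250),"top":(305,380,180,230)}.items():
    im=cv2.imread(f"pics/{n}0.png")[v0:v1,u0:u1]
    im=cv2.convertScaleAbs(im,alpha=1.5); cv2.imwrite(f"pics/{n}_lock.png",cv2.resize(im,None,fx=8,fy=8,interpolation=cv2.INTER_CUBIC)[:600,:800])
ft,fs=load("top0.npz"),load("side0.npz")
Xt,Xs=cloud(ft),cloud(fs)
for X,(u,v) in [(Xt,(100,350)),(Xt,(300,340)),(Xs,(150,350)),(Xs,(200,200))]: print(X[v,u])
np.set_printoptions(precision=3,suppress=True)
print("top lock heights"); 
print((Xt[186:222:2,316:370:3,2]*1000).round(0))
print("stand"); print((Xt[244:282:2,430:486:3,2]*1000).round(0))
E
```

```text
[ 0.2065512   0.52919584 -0.00221182]
[0.24411232 0.04892366 0.00091785]
[ 2.16609160e-01 -3.40939138e-01  9.50968651e-05]
[ 0.25103029  0.11532124 -0.00045348]
top lock heights
[[ 89.  91.  91.  88.  89.  94.  87.  88.  91.  88.  88.  87.  89.  88.
   91.  88.  93.  90.]
 [ 87.  85.  85.  85.  86.  88.  90.  91.  87.  89.  87.  88.  90.  89.
   87.  87.  89.  89.]
 [ 64.  66.  63.  84.  79.  79.  81.  80.  82.  84.  80.  77.  79.  81.
   81.  86.  82.  84.]
 [ 32.  33.  78.  96.  94.  96.  94.  92.  93.  93.  91.  89.  90.  89.
   89.  64.  nan  65.]
 [ -1.   9.  78. 114. 110.  76.  74. 108. 112. 108. 106.  96.  96.  97.
  103. 104.  30.  30.]
 [  0.   4.  76. 128. 126. 126. 127. 123. 123. 122. 124. 123. 121. 118.
  119. 119.  -3.   3.]
 [ -1.  -2.  76.  76.  74.  76.  74.  75.  76.  76. 128. 124. 122. 126.
  123. 124.  -0.   1.]
 [ -1.   3.  76.  75.  77.  75.  77.  72.  73.  75.  73.  77.  77.  76.
   75.  77.   0.   1.]
 [  3.  -2.  76.  78.  76.  61.  62.  76.  75.  79.  73.  68.  71.  77.
   74.  76.   1.  -1.]
 [ -1.  -0.  77.  79.  74.  33.  64.  76.  74.  75.  74.  43.  44. 
[... 1995 characters left out ...]
 [ -0.   2.   5.  28.  29.  32.  31.  29.  29.  31.  32.  27.  29.  28.
   31.  30.  -2.  -1.  -0.]
 [ -0.   1.   2.  29.  30.  28.  30.  29.  30.  31.  30.  31.  28.  32.
    0.   0.  -1.  -1.  -1.]
 [  0.  -0.   3.  21.  28.  29.  30.  31.  28.  31.   4.  -1.  -3.   0.
   -2.  -4.  -1.  -2.  -2.]
 [ -3.   0.   4.  20.  29.  29.  33.   2.   1.   3.   1.   2.  -0.  -0.
   -0.  -0.  -0.  -1.   1.]
 [  1.  -1.   3.   4.   2.  -1.   2.  -1.   0.  -2.  -2.  -1.  -0.   2.
    1.  -0.  -0.   3.  -1.]
 [  3.   3.  -1.   1.  -1.   4.   0.  -0.   2.   2.   2.  -1.   1.  -3.
   -2.  -2.  -1.  -1.   0.]
 [ -2.  -0.  -1.  -3.   3.   1.  -2.  -1.  -2.   1.   2.  -2.  -2.  -2.
   -1.  -2.  -1.  -1.   1.]]
```

Run:
```python
import cv2,numpy as np
a=[cv2.imread(f"pics/{n}.png") for n in("side_stand","side_lock","top_stand","top_lock")]
for i,x in enumerate(a): a[i]=cv2.resize(x,(400,300) if i>1 else (300,400))[:300] if 0 else cv2.resize(x,None,fx=.5 if i<2 else .66,fy=.5 if i<2 else .66)
H=600;W=800;c=np.zeros((H,W,3),np.uint8)
pos=[(0,0),(0,250),(310,0),(310,400)]
for x,(y,xx) in zip(a,pos):
    x=x[:H-y,:W-xx]; c[y:y+x.shape[0],xx:xx+x.shape[1]]=x
cv2.imwrite("pics/crops.png",c)
```

```text
(no output)
```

View pics/crops.png

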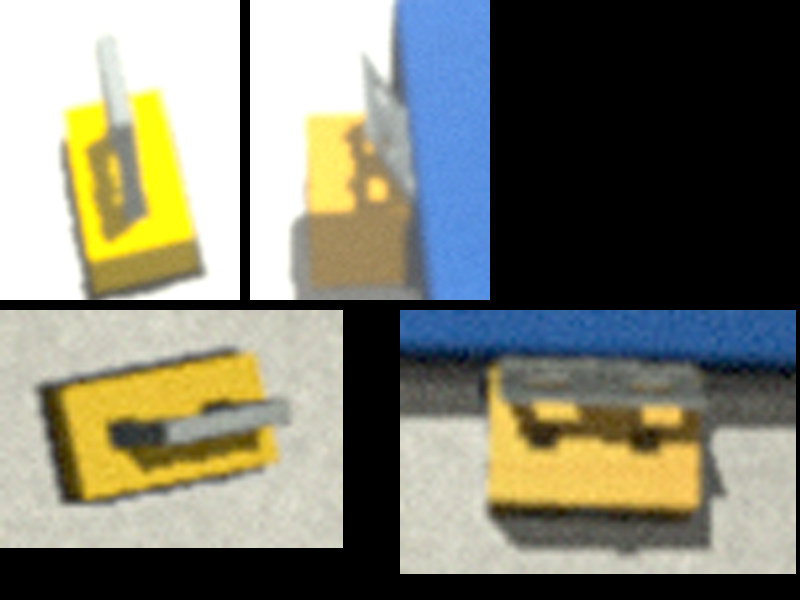

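```bash
cat > fit.py <<'E'
from h import *
np.set_printoptions(precision=4,suppress=True)
ft,fs=load("top0.npz"),load("side0.npz")
Xt,Xs=cloud(ft),cloud(fs)
print("cams",-ft["R"].T@ft["t"],-fs["R"].T@fs["t"])
def rect(X,u0,u1,v0,v1,z0,z1):
    P=X[v0:v1,u0:u1].reshape(-1,3); P=P[(P[:,2]>z0)&(P[:,2]<z1)]
    r=cv2.minAreaRect((P[:,:2]*1000).astype(np.float32)); return P,r
for nm,a in {"top lid":(Xt,270,420,95,200,.083,.097),"top lock":(Xt,316,372,190,225,.068,.082),"top stand":(Xt,425,490,240,285,.025,.036),"top bar":(Xt,425,495,240,285,.09,.11),
 "side lid":(Xs,315,440,160,280,.085,.095),"side lock":(Xs,295,345,185,230,.068,.081),"side stand":(Xs,240,290,295,350,.026,.034),"side bar":(Xs,240,290,280,340,.094,.107)}.items():
    P,r=rect(*a); print(nm,len(P),"med z",np.median(P[:,2]),"mean",P.mean(0),"rect",np.round(r[0],1),np.round(r[1],1),round(r[2],2))
E
python3 fit.py
```

```text
cams [0.4091 0.0089 0.9538] [ 0.5049 -0.8562  0.7591]
top lid 11400 med z 0.09039527140391207 mean [ 0.6866 -0.0442  0.0904] rect [684.9 -44.6] [305.3 217.4] 88.86
top lock 784 med z 0.0750051576663669 mean [ 0.5516 -0.0423  0.0752] rect [558.  -52.4] [111.9  62. ] 88.98
top stand 666 med z 0.030029599991465105 mean [ 0.4313 -0.3132  0.03  ] rect [ 431.5 -316.7] [50.7 91.8] 10.66
top bar 123 med z 0.099558427448324 mean [ 0.4314 -0.3154  0.0992] rect [ 431.5 -316.6] [10.4 53. ] 11.21
side lid 7291 med z 0.09022856855780738 mean [ 0.6885 -0.0635  0.0902] rect [717.7 -36. ] [324.7 283. ] 89.07
side lock 542 med z 0.07496338386155299 mean [ 0.5521 -0.0499  0.0747] rect [557.3 -36.9] [160.4  61. ] 88.93
side stand 858 med z 0.030164017429406997 mean [ 0.4306 -0.3223  0.0301] rect [ 429.9 -316.9] [49.8 91.7] 11.16
side bar 139 med z 0.09984100069396865 mean [ 0.4303 -0.32    0.0996] rect [ 429.9 -317.3] [10.  54.4] 11.1
```

```bash
cat > fit2.py <<'E'
from fit import *
from scipy.optimize import minimize,differential_evolution
def cs(y): return np.cos(y),np.sin(y)
def local(P,x,y,a):
    c,s=cs(a); d=P[:,:2]-[x,y]; return np.c_[c*d[:,0]+s*d[:,1],-s*d[:,0]+c*d[:,1],P[:,2]]
def soft(v,h): return 1/(1+np.exp(-(h-np.abs(v))/0.0006))
def costcase(p,P):
    q=local(P,*p); lid=soft(q[:,0],.1)*soft(q[:,1],.15); lk=soft(q[:,0]+.134,.029)*soft(q[:,1],.045)
    m=np.maximum(.09*lid,.075*lk); return np.mean(np.minimum(np.abs(m-q[:,2]),.02))
def coststand(p,P):
    q=local(P,*p); m=.03*soft(q[:,0],.025)*soft(q[:,1],.045); return np.mean(np.minimum(np.abs(m-q[:,2]),.02))
def costbar(p,P):
    q=local(P,*p); m=.03+.07*soft(q[:,0],.005)*soft(q[:,1],.027); return np.mean(np.minimum(np.abs(m-q[:,2]),.02))
def sel(X,u0,u1,v0,v1):
    P=X[v0:v1,u0:u1].reshape(-1,3); return P[~np.isnan(P[:,2])]
if __name__=="__main__":
    for n,X,b in(("top",Xt,(265,425,92,230)),("side",Xs,(295,440,160,285))):
        P=sel(X,*b); 
        if n=="side": P=P[(P[:,2]>.07)|(P[:,2]<.01)]
        r=differential_evolution(costcase,[(.67,.70),(-.06,-.03),(-.06,.04)],args=(P,),seed=1,maxiter=60)
        print(n,"case",r.x,r.fun); c,s=cs(r.x[2]); print("mouth",r.x[0]-.134*c,r.x[1]-.134*s)
    for n,X,b in(("top",Xt,(425,490,240,285)),("side",Xs,(240,290,295,350))):
        P=sel(X,*b); P=P[P[:,2]<.04]
        r=differential_evolution(coststand,[(.42,.44),(-.33,-.30),(.1,.3)],args=(P,),seed=1,maxiter=60); print(n,"stand",r.x,r.fun)
    for n,X,b in(("top",Xt,(425,495,240,285)),("side",Xs,(240,290,280,340))):
        P=sel(X,*b); q=P[P[:,2]>.092]; print("bar",n,np.median(q[:,2]),q[:,:2].mean(0))
    # strap plane in case frame
    for n,X,b in(("top",Xt,(320,366,184,205)),("side",Xs,(305,345,170,235))):
        P=sel(X,*b); q=local(P,.686,-.0435,-.018); q=q[(q[:,2]>.093)&(q[:,2]<.135)&(q[:,0]<-.1)&(np.abs(q[:,1])<.06)]
        A=np.polyfit(q[:,2],q[:,0],1); print(n,len(q),"x at z=.077",np.polyval(A,.077),"theta",np.degrees(np.arctan2(1,-A[0])),"zmax",np.percentile(q[:,2],98),"y",np.percentile(q[:,1],[2,98]))
E
python3 fit2.py
```

```text
cams [0.4091 0.0089 0.9538] [ 0.5049 -0.8562  0.7591]
top lid 11400 med z 0.09039527140391207 mean [ 0.6866 -0.0442  0.0904] rect [684.9 -44.6] [305.3 217.4] 88.86
top lock 784 med z 0.0750051576663669 mean [ 0.5516 -0.0423  0.0752] rect [558.  -52.4] [111.9  62. ] 88.98
top stand 666 med z 0.030029599991465105 mean [ 0.4313 -0.3132  0.03  ] rect [ 431.5 -316.7] [50.7 91.8] 10.66
top bar 123 med z 0.099558427448324 mean [ 0.4314 -0.3154  0.0992] rect [ 431.5 -316.6] [10.4 53. ] 11.21
side lid 7291 med z 0.09022856855780738 mean [ 0.6885 -0.0635  0.0902] rect [717.7 -36. ] [324.7 283. ] 89.07
side lock 542 med z 0.07496338386155299 mean [ 0.5521 -0.0499  0.0747] rect [557.3 -36.9] [160.4  61. ] 88.93
side stand 858 med z 0.030164017429406997 mean [ 0.4306 -0.3223  0.0301] rect [ 429.9 -316.9] [49.8 91.7] 11.16
side bar 139 med z 0.09984100069396865 mean [ 0.4303 -0.32    0.0996] rect [ 429.9 -317.3] [10.  54.4] 11.1
top case [ 0.6878 -0.0451 -0.0201] 0.00278013814164442
mouth 0.553830841694234 -0.0423668355929596
side case [ 0.69   -0.0467 -0.018 ] 0.0034738236505969552
mouth 0.5559768477372715 -0.04429387273338829
top stand [ 0.4316 -0.3169  0.1896] 0.001887789850579062
side stand [ 0.43   -0.3168  0.1995] 0.0020719836658670463
bar top 0.09962934736355467 [ 0.4315 -0.316 ]
bar side 0.09976597960117423 [ 0.4304 -0.3207]
top 209 x at z=.077 -0.09781546632331756 theta 63.4683175189498 zmax 0.12775493513330247 y [-0.0402  0.0397]
side 174 x at z=.077 -0.09903436030086676 theta 63.50140741593126 zmax 0.1278890473283213 y [-0.0434  0.0399]
```

```bash
cat > c.py <<'E'
from h import *
from plant import robot
np.set_printoptions(precision=4,suppress=True)
M=np.array([.5545,-.0430]); YAW=-.019
def cw(dx,dy=0.,z=0.):
    c,s=np.cos(YAW),np.sin(YAW); return [M[0]+c*dx-s*dy,M[1]+s*dx+c*dy,z]
def st(l=""):
    s=robot.sense(); print(l,"t%.2f"%s["t"],"tcp",np.array(s["tcp_pos"]),"rot",np.array(s["tcp_rot"]),"F",np.array(s["wrist_force"]).round(2),"T",np.array(s["torque"]).round(3),"op %.3f"%s["opening"]); return s
def shot(n,name):
    f=robot.grab_frame(n); np.savez(name+".npz",**{k:np.array(v) for k,v in f.items()}); cv2.imwrite(f"pics/{name}.png",f["image"][:,:,::-1]); return f
E
python3 - <<'E'
from c import *
robot.grip(0.0,40)
print(robot.nose_length)
O=[np.pi,0,-np.pi/2+YAW]
O2=[np.pi,0,np.pi/2+YAW]
p=cw(.055,0,.2)
for o in(O,O2): print(robot.inverse_kinematics(p,o))
for y in(.195,.195-np.pi): print(robot.inverse_kinematics([.431,-.317,.2],[np.pi,0,y]))
for y in(YAW,YAW-np.pi,YAW+np.pi): print(robot.inverse_kinematics(cw(0,0,.2),[np.pi,0,y]))
robot.goto(p,O); st()
robot.move_straight(cw(.052,0,.125),vel=.12); st()
r=robot.move_straight(cw(.052,0,.118),vel=.03,contact_N=5); st(r)
f=shot("side","side1"); shot("top","top1")
E
```

```text
0.011
[ 0.2589  0.4272 -0.3419  1.7241  0.1639  1.0184 -1.7307]
[ 0.5639  0.521  -0.7824  1.7062  0.408   1.085   1.205 ]
[ 0.9323  0.3232 -0.4628  1.8931  0.1734  0.9644  0.586 ]
[ 0.4341  0.2838  0.1474  1.9214 -0.0509  0.9399 -2.3409]
[ 0.4954  0.388  -0.6292  1.8392  0.2678  0.9999 -0.2637]
[-0.8046  0.5218  1.1188  1.9087 -0.5414  1.0555 -2.6169]
[-0.8046  0.5218  1.1188  1.9087 -0.5414  1.0555 -2.6169]
 t3.32 tcp [ 0.6095 -0.0454  0.2   ] rot [-3.1416 -0.0006 -1.5916] F [ 0.7  -0.15 -0.51] T [-0.002 -0.038  0.036] op -0.001
 t4.09 tcp [ 0.6071 -0.044   0.1256] rot [-3.1403  0.0001 -1.5899] F [-0.2   0.89  0.26] T [-0.001 -0.028 -0.023] op -0.000
False t4.47 tcp [ 0.6065 -0.044   0.118 ] rot [ 3.1416 -0.0001 -1.5898] F [-0.4   0.37 -0.13] T [-0.031  0.039 -0.046] op -0.001
```

Run:
```python
import cv2,numpy as np
a=cv2.imread("pics/side1.png")[130:250,260:400]; b=cv2.imread("pics/top1.png")[150:230,290:400]
c=np.vstack([cv2.convertScaleAbs(cv2.resize(x,(500,int(500*x.shape[0]/x.shape[1])),interpolation=cv2.INTER_CUBIC),alpha=1.4) for x in(a,b)])[:600]
cv2.imwrite("pics/c1.png",c)
```

```text
(no output)
```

View pics/c1.png

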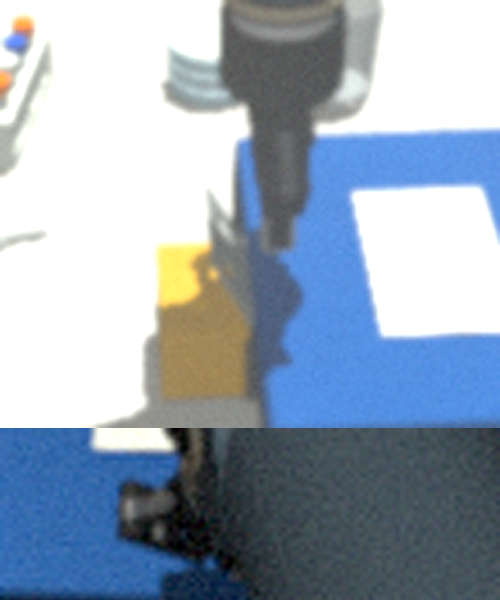

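The closed fingertips (at about side pixel (337,196)) stand just behind the raised strap, over the lid. Now I'll sweep forward, then press down.

Run:
```python
from c import *
r=robot.move_straight(cw(-.014,0,.118),vel=.06,contact_N=20); st(r)
r=robot.move_straight(cw(-.014,0,.098),vel=.05,contact_N=8); st(r)
r=robot.move_straight(cw(-.016,0,.083),vel=.02,contact_N=6); st(r)
robot.sleep(.2); st()
robot.move_straight(cw(-.016,0,.14),vel=.15)
```

```text
False t5.83 tcp [ 0.54   -0.0428  0.1178] rot [ 3.1399 -0.0001 -1.5898] F [-1.45 -0.31  2.78] T [-0.016  0.406 -0.058] op 0.003
False t6.38 tcp [ 0.5408 -0.0426  0.0976] rot [-3.1414  0.0003 -1.5897] F [-0.41 -0.25 -0.61] T [-0.018 -0.049 -0.039] op -0.000
True t6.89 tcp [ 0.5401 -0.0427  0.0897] rot [-3.1399 -0.0002 -1.5898] F [-1.57 -0.42  5.36] T [ 0.02   0.214 -0.027] op 0.006
 t7.09 tcp [ 0.5401 -0.0427  0.0897] rot [-3.1397 -0.0002 -1.5898] F [-1.34  0.24  5.67] T [0.028 0.247 0.013] op 0.002
```

Run:
```python
from c import *
O=[np.pi,0,.195]
robot.goto([.431,-.317,.2],O); 
robot.grip(0.6,60); st()
shot("side","side2"); shot("top","top2")
import cv2
a=cv2.imread("pics/top2.png"); b=cv2.imread("pics/side2.png")
A=cv2.convertScaleAbs(cv2.resize(a[170:230,300:380],(400,300),interpolation=cv2.INTER_CUBIC),alpha=1.5)
B=cv2.convertScaleAbs(cv2.resize(b[170:260,280:360],(400,450),interpolation=cv2.INTER_CUBIC),alpha=1.5)[:300]
C=cv2.resize(b,(480,300)); c=np.zeros((600,800,3),np.uint8); c[:300,:400]=A;c[:300,400:]=B;c[300:,:480]=C; c[300:500,480:]=cv2.resize(a,(320,200))
cv2.imwrite("pics/c2.png",c)
```

```text
t10.07 tcp [ 0.431 -0.317  0.2  ] rot [3.1416 0.     0.195 ] F [ 0.01  0.51 -0.25] T [0.01  0.008 0.052] op 0.600
```

View pics/c2.png

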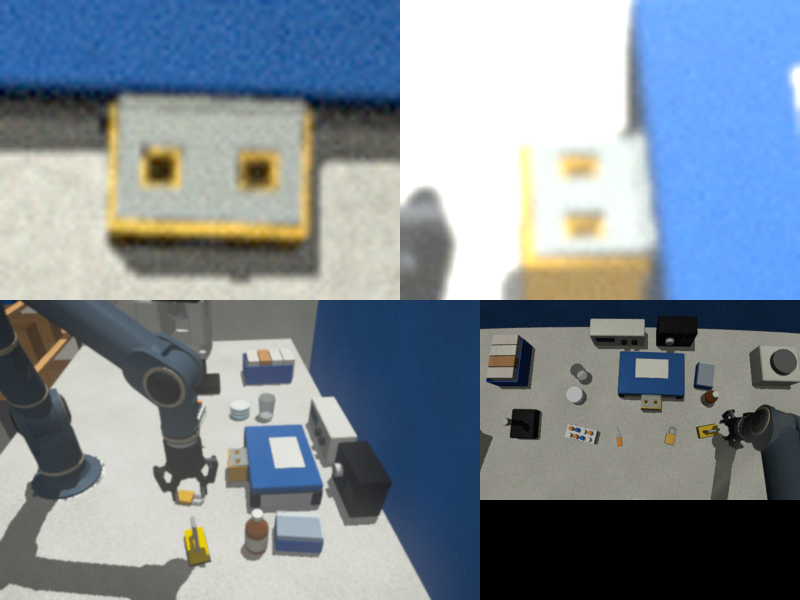

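Run:
```python
from c import *
f=load("top2.npz")
im=f["image"].astype(float); 
def ray(f,uv,z):
    n=cv2.undistortPoints(np.array(uv,float).reshape(-1,1,2),K(f),np.array(f["dist_coeffs"],float)).reshape(-1,2)
    d=np.c_[n,np.ones(len(n))]@f["R"]; C=-f["R"].T@f["t"]; return C+d*((z-C[2])/d[:,2])[:,None]
for n,wins in(("top2",[(326,338,197,211),(345,358,197,211)]),("side2",[(305,322,198,207),(305,322,209,219)])):
    f=load(n+".npz"); im=f["image"].astype(float)
    R=[]
    for u0,u1,v0,v1 in wins:
        w=im[v0:v1,u0:u1]; d=np.maximum(w[...,0]-w[...,2]-15,0); L=w.sum(2)
        g=np.median(L); D=np.maximum(g*0.93-L,0)
        vv,uu=np.mgrid[v0:v1,u0:u1]
        R.append([(D*uu).sum()/D.sum(),(D*vv).sum()/D.sum()]); print(n,"dark c",R[-1])
        m=(w[...,0]-w[...,2]); 
        if n=="top2": print(m.astype(int)[::2])
    P=ray(f,R,.0765); print(P,"mid",P.mean(0),"yaw",np.arctan2(*(P[0]-P[1])[[0,1]]))
O=[np.pi,0,.195]
r=robot.move_straight([.431,-.317,.110],vel=.12); st(r)
r=robot.move_straight([.431,-.317,.087],vel=.04,contact_N=5); st(r)
robot.grip(0.0,70); st()
```

```text
top2 dark c [np.float64(331.5215383847273), np.float64(202.90018130292194)]
[[ 3  2  4  1  3  2  3  3  3  2  2  4]
 [ 2  3  5 20 42 43 36 32 33 29 12  2]
 [ 0  6 40 56 57 57 57 60 73 75 27  2]
 [-1 19 67 61 33 24 32 28 60 74 26  5]
 [ 1 16 66 62 35 34 26 45 68 80 31  2]
 [ 0 12 34 39 38 34 31 35 47 52 18  2]
 [ 2  1 -2  5  3  3  3  1  5  0  3  6]]
top2 dark c [np.float64(350.7101297737081), np.float64(203.86135558614714)]
[[ 1  0  2  3  5  3  2  3  3  4  1  5  5]
 [ 2  3  4  8 13  8  9  9 10  7  9  3  2]
 [ 5  1 21 69 79 80 77 77 76 80 52 16  3]
 [ 5  3 18 51 46 29 26 25 57 77 58 16  0]
 [ 1  3 21 52 42 21 19 30 52 84 60 17  3]
 [ 3  8 27 45 43 33 40 49 53 58 42 10  4]
 [ 4  5  3  3  2  5  8  7  5  5  6  0  3]]
[[ 0.5586 -0.0194  0.0765]
 [ 0.557  -0.0629  0.0765]] mid [ 0.5578 -0.0412  0.0765] yaw 0.03632620425085887
side2 dark c [np.float64(315.61461228836504), np.float64(202.51895689686293)]
side2 dark c [np.float64(316.54550041445924), np.float64(214.21995170649078)]
[[ 0.5565 -0.016   0.0765]
 [ 0.5556 -0.0594  0.0765]] mid [ 0.5561 -0.0377  0.0765] yaw 0.01971205911174054
False t11.07 tcp [ 0.4316 -0.3172  0.1106] rot [ 3.1407 -0.001   0.1951] F [ 0.27 -0.02  0.39] T [-0.008 -0.021  0.003] op 0.600
False t11.80 tcp [ 0.4311 -0.3169  0.087 ] rot [-3.1415 -0.0001  0.1951] F [-0.07  0.73  0.49] T [ 0.048 -0.023 -0.013] op 0.599
 t12.26 tcp [ 0.4312 -0.3171  0.0873] rot [ 3.1412 -0.0003  0.1949] F [0.95 0.5  2.13] T [ 0.049  0.095 -0.011] op 0.100
```

Run:
```python
from c import *
r=robot.move_straight([.431,-.317,.240],vel=.10); st(r)
robot.goto([.556,-.042,.24],[np.pi,0,YAW]); st()
robot.move_straight([.556,-.042,.185],vel=.1); robot.sleep(.3); st()
shot("side","side3"); shot("top","top3")
a=cv2.imread("pics/top3.png"); b=cv2.imread("pics/side3.png")
A=cv2.convertScaleAbs(cv2.resize(a[150:230,290:400],(400,291),interpolation=cv2.INTER_CUBIC),alpha=1.5)
B=cv2.convertScaleAbs(cv2.resize(b[120:240,270:380],(550,600),interpolation=cv2.INTER_CUBIC),alpha=1.3)
c=np.zeros((600,800,3),np.uint8); c[:,:550]=B; c[:182,550:]=cv2.resize(A,(250,182)); c[200:356,550:]=cv2.resize(b,(250,156))
cv2.imwrite("pics/c3.png",c)
```

```text
False t13.94 tcp [ 0.4307 -0.3168  0.2394] rot [-3.1405  0.0008  0.1951] F [ 0.28  0.17 -1.37] T [-0.008 -0.013  0.006] op 0.100
 t15.10 tcp [ 0.5558 -0.0437  0.2396] rot [ 3.1406  0.0008 -0.021 ] F [-0.98 -0.32 -2.46] T [ 0.017 -0.029  0.023] op 0.097
 t16.10 tcp [ 0.5563 -0.042   0.1855] rot [ 3.1414 -0.001  -0.019 ] F [-0.42 -0.19 -1.65] T [ 0.053  0.023 -0.012] op 0.098
```

View pics/c3.png

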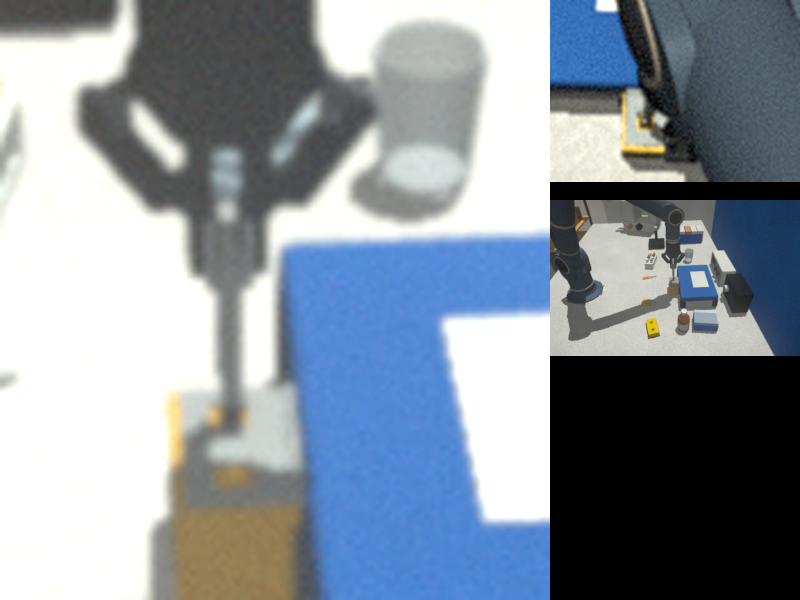

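```bash
cat > m.py <<'E'
from h import *
from scipy.optimize import differential_evolution,minimize
from scipy.ndimage import gaussian_filter
np.set_printoptions(precision=4,suppress=True)
S=6
def poly(f,pts,box,val,img):
    uv=(proj(f,pts)-[box[0],box[2]]+.5)*S-.5
    cv2.fillPoly(img,[np.round(uv*16).astype(np.int32)],val,shift=4)
def w(p,dx,dy,z):
    c,s=np.cos(p[2]),np.sin(p[2]); return [p[0]+c*dx-s*dy,p[1]+s*dx+c*dy,z]
def R(p,x0,x1,y0,y1,z): return [w(p,x0,y0,z),w(p,x1,y0,z),w(p,x1,y1,z),w(p,x0,y1,z)]
def render(f,p,box):
    H,W=(box[3]-box[2])*S,(box[1]-box[0])*S; im=np.zeros((H,W),np.uint8)
    poly(f,R(p,-.029,.029,-.045,.045,.075),box,1,im)
    poly(f,R(p,-.024,.030,-.042,.042,.0785),box,2,im)
    for y in(-.022,.022):
        poly(f,R(p,-.009,.009,y-.009,y+.009,.0785),box,1,im); poly(f,R(p,-.006,.006,y-.006,y+.006,.075),box,3,im)
    return im
def res(p,f,box,k=(1,2,3),full=False):
    im=render(f,p,box); 
    L=np.stack([gaussian_filter((im==i).astype(float),S*.7).reshape(box[3]-box[2],S,-1,S).mean((1,3)) for i in range(4)],-1)
    m=L[...,0]<.05
    I=f["image"][box[2]:box[3],box[0]:box[1]].astype(float)
    # add linear const
    A=L[m]; Y=I[m]; c,_,_,_=np.linalg.lstsq(A,Y,rcond=None)
    r=np.minimum(np.abs(A@c-Y),40)
    return np.mean(r) + 0*m.sum()
def go(n,box,seed):
    f=load(n+".npz")
    r=differential_evolution(res,[(.545,.565),(-.055,-.030),(-.045,.005)],args=(f,box),seed=seed,maxiter=40,popsize=12,tol=1e-6)
    return r.x,r.fun
if __name__=="__main__":
    for n,box in(("top2",(305,380,180,230)),("side2",(290,350,180,250))):
        print(n,*go(n,box,0))
E
python3 m.py
python3 - <<'E'
from h import *
np.set_printoptions(precision=4,suppress=True)
f=load("side3.npz"); X=cloud(f); im=f["image"].astype(float).sum(2)
tcp=np.array([.5563,-.042,.1855]); yaw=-.019
for v in range(178,200,3): print(v,im[v,305:330].astype(int))
c=[]
for v in range(180,196):
    w=im[v,309:324]; D=np.maximum(np.max(w[:3])-30-w,0); D[-2:]=0; c.append((D*np.arange(309,324)).sum()/D.sum())
print(np.round(c,2))
L=lambda dx,dy,z:[tcp[0]+np.cos(yaw)*dx-np.sin(yaw)*dy,tcp[1]+np.sin(yaw)*dx+np.cos(yaw)*dy,z]
for z in(.1,.1035,.11,.12,.13,.14,.15,.16): print(z,proj(f,[L(-.005,-.027,z),L(.005,-.027,z),L(0,-.022,z)]).round(2).ravel())
q=X[180:204,313:319].reshape(-1,3); q=q[(q[:,1]<-.05)&(q[:,1]>-.09)]; print(len(q),np.median(q,0))
print(X[176:212:2,316])
E
```

```text
top2 [ 0.5576 -0.0416 -0.0201] 4.43486354036025
side2 [ 0.5561 -0.0392 -0.045 ] 4.607371017980979
178 [613 619 623 622 623 596 536 461 371 301 284 289 329 429 531 573 597 607
 598 523 392 272 281 318 340]
181 [617 616 613 613 616 625 606 543 418 324 283 298 347 461 574 609 622 620
 598 523 361 255 264 299 324]
184 [611 606 605 611 615 619 603 546 415 314 282 300 356 464 575 616 618 611
 592 521 360 243 248 289 315]
187 [616 622 617 624 617 618 600 538 412 311 290 287 352 471 570 614 625 614
 592 515 360 236 236 271 308]
190 [620 617 617 621 618 617 596 535 423 319 284 292 353 461 567 596 606 611
 591 523 357 235 227 259 295]
193 [608 607 609 615 615 611 603 542 418 319 289 294 354 468 575 613 623 618
 598 519 364 227 210 250 291]
196 [596 591 594 589 588 596 589 579 515 393 318 294 344 454 551 574 576 544
 473 401 325 297 321 304 299]
199 [513 496 489 487 488 485 470 467 422 351 304 285 315 371 435 476 475 481
 477 476 462 452 443 412 338]
[315.37 315.33 315.33 315.3  315.3  315.26 315.29 315.28 315.33 315.34
 315.32 315.37 315.28 315.29 315.44 315.64]
0.1 [314.63 209.2  319.01 209.0
[... 178 characters left out ...]
 198.92 318.93 198.74 316.58 197.45]
0.14 [314.42 195.41 318.9  195.23 316.54 193.95]
0.15 [314.36 191.86 318.88 191.68 316.5  190.4 ]
0.16 [314.31 188.26 318.85 188.08 316.46 186.81]
120 [ 0.5545 -0.0679  0.1497]
[[ 0.5548 -0.0691  0.193 ]
 [ 0.5548 -0.0683  0.1871]
 [ 0.5547 -0.0693  0.1825]
 [ 0.5548 -0.0676  0.1759]
 [ 0.5548 -0.0663  0.1695]
 [ 0.5547 -0.0675  0.1649]
 [ 0.5545 -0.0688  0.1604]
 [ 0.5545 -0.0677  0.154 ]
 [ 0.5544 -0.0687  0.1492]
 [ 0.5543 -0.0691  0.1439]
 [ 0.5543 -0.0686  0.1378]
 [ 0.5544 -0.0667  0.1307]
 [ 0.5542 -0.069   0.1268]
 [ 0.5544 -0.0644  0.1173]
 [ 0.5544 -0.0635  0.1107]
 [ 0.554  -0.0698  0.11  ]
 [ 0.5558 -0.04    0.0792]
 [ 0.5552 -0.0474  0.0794]]
```

```bash
cat > m2.py <<'E'
from m import *
yaw=-.02
out=[]
for n,box in(("top2",(305,380,180,230)),("side2",(290,350,180,250))):
    f=load(n+".npz")
    g=lambda q:res([q[0],q[1],yaw],f,box)
    r=differential_evolution(g,[(.545,.565),(-.055,-.030)],seed=0,maxiter=40,popsize=15,tol=1e-6)
    print(n,r.x,r.fun)
    # profile
    for d in(-.002,-.001,.001,.002): print("  dx",d,round(g(r.x+[d,0]),3),"dy",round(g(r.x+[0,d]),3))
    p=[*r.x,yaw]; I=f["image"][box[2]:box[3],box[0]:box[1],::-1]; Z=8
    I=cv2.convertScaleAbs(cv2.resize(I,None,fx=Z,fy=Z,interpolation=cv2.INTER_CUBIC),alpha=1.4)
    for a in [(-.029,.029,-.045,.045,.075),(-.024,.030,-.042,.042,.0785)]+[(-h,h,y-h,y+h,z) for y in(-.022,.022) for h,z in((.009,.0785),(.006,.075))]:
        uv=(proj(f,R(p,*a))-[box[0],box[2]]+.5)*Z-.5
        cv2.polylines(I,[np.round(uv*16).astype(np.int32)],True,(0,0,255),1,shift=4)
    out.append(I)
c=np.zeros((600,800,3),np.uint8)
a=cv2.resize(out[0],(400,int(400*out[0].shape[0]/out[0].shape[1]))); b=cv2.resize(out[1],(400,int(400*out[1].shape[0]/out[1].shape[1])))
c[:a.shape[0],:400]=a; c[:b.shape[0],400:]=b
cv2.imwrite("pics/ov.png",c)
E
python3 m2.py
```

```text
top2 [ 0.5576 -0.0416] 4.43486354036025
  dx -0.002 6.424 dy 6.442
  dx -0.001 5.064 dy 5.27
  dx 0.001 4.961 dy 5.233
  dx 0.002 6.238 dy 6.532
side2 [ 0.5558 -0.0383] 5.054755881684535
  dx -0.002 7.181 dy 5.696
  dx -0.001 5.718 dy 5.222
  dx 0.001 5.501 dy 5.535
  dx 0.002 6.156 dy 5.966
```

View pics/ov.png

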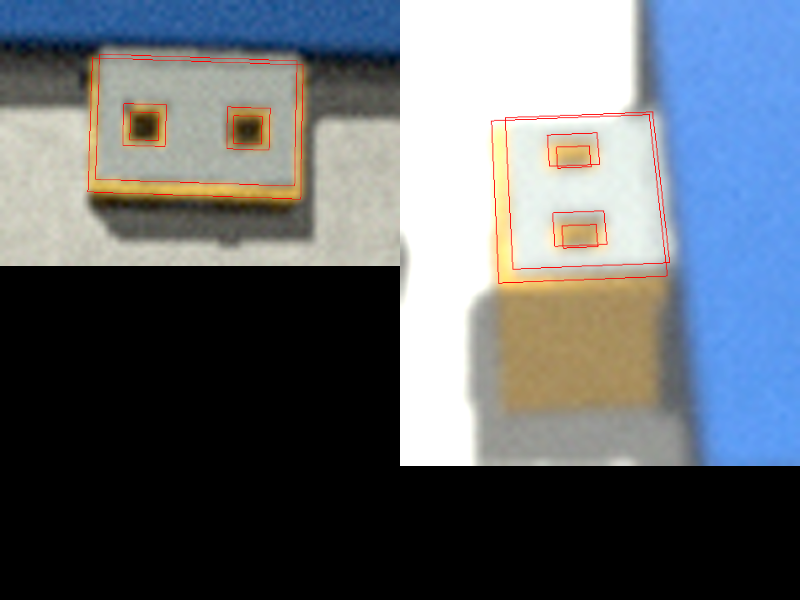

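```bash
cat > m3.py <<'E'
from m import *
f=load("side2.npz"); box=(296,324,180,226); 
I0=f["image"][box[2]:box[3],box[0]:box[1]].astype(float)
def L_(p):
    H,W=(box[3]-box[2])*S,(box[1]-box[0])*S; im=np.zeros((H,W),np.uint8)
    poly(f,[w(p,-.029,-.045,.075),w(p,.034,-.045,.075),w(p,.034,-.045,.0),w(p,-.029,-.045,.0)],box,4,im)
    poly(f,R(p,-.029,.034,-.045,.045,.075),box,1,im)
    poly(f,R(p,-.024,.030,-.042,.042,.0785),box,2,im)
    for y in(-.022,.022):
        poly(f,R(p,-.009,.009,y-.009,y+.009,.0785),box,1,im); poly(f,R(p,-.006,.006,y-.006,y+.006,.075),box,3,im)
    return np.stack([gaussian_filter((im==i).astype(float),S*.8).reshape(box[3]-box[2],S,-1,S).mean((1,3)) for i in range(5)],-1)
def g(q):
    A=L_([q[0],q[1],-.02]).reshape(-1,5); Y=I0.reshape(-1,3); c=np.linalg.lstsq(A,Y,rcond=None)[0]
    return np.minimum(np.abs(A@c-Y),60).mean()
r=differential_evolution(g,[(.545,.565),(-.055,-.030)],seed=0,maxiter=40,popsize=15,tol=1e-6)
print(r.x,r.fun)
for d in(-.002,-.001,.001,.002): print("  dx",d,round(g(r.x+[d,0]),3),"dy",round(g(r.x+[0,d]),3))
# leg silhouette prediction in side3
f3=load("side3.npz"); tcp=[.5563,-.042,-.019]
for z in(.13,.15,.165):
    uv=proj(f3,R(tcp,-.005,.005,-.027,-.017,z)); print(z,uv[:,0].min(),uv[:,0].max(), "4.4px/10mm")
E
python3 m3.py
```

```text
[ 0.5553 -0.0397] 4.688297421228723
  dx -0.002 5.486 dy 5.285
  dx -0.001 5.006 dy 4.885
  dx 0.001 5.254 dy 4.897
  dx 0.002 6.15 dy 5.181
0.13 314.25674209628653 318.92858827126946 4.4px/10mm
0.15 314.1468425626296 318.8757337483089 4.4px/10mm
0.165 314.06262491137454 318.8352334099767 4.4px/10mm
```

Run:
```python
from c import *
x,y=.5577,-.0412
robot.move_straight([x,y,.165],vel=.06); robot.sleep(.2); s0=st("pre")
r=robot.move_straight([x,y,.149],vel=.012,contact_N=3.5); s=st(r)
print("dF",np.array(s["wrist_force"])-s0["wrist_force"])
shot("side","side4")
b=cv2.imread("pics/side4.png")
cv2.imwrite("pics/c4.png",cv2.convertScaleAbs(cv2.resize(b[120:240,270:380],(550,600),interpolation=cv2.INTER_CUBIC),alpha=1.3))
```

```text
pre t16.88 tcp [ 0.5579 -0.0411  0.1653] rot [-3.1416 -0.0006 -0.019 ] F [-0.23  0.99 -0.85] T [ 0.061  0.026 -0.003] op 0.098
False t18.37 tcp [ 0.5578 -0.0412  0.1491] rot [-3.1416 -0.0002 -0.019 ] F [-0.11  0.14 -1.94] T [-0.007  0.02   0.028] op 0.096
dF [ 0.1161 -0.8475 -1.0848]
```

View pics/c4.png

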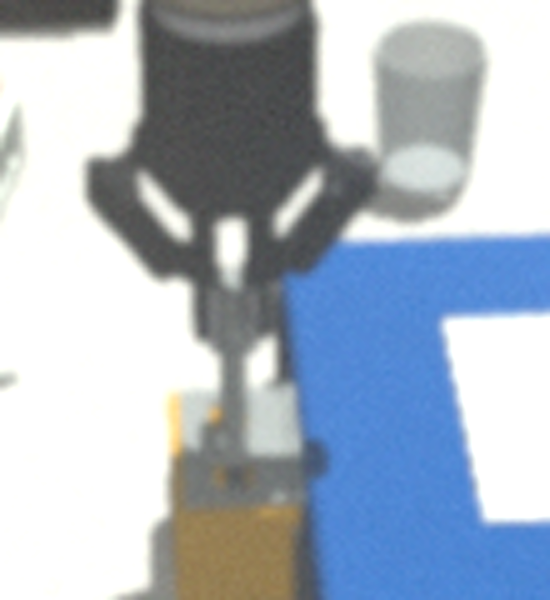

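The shackle leg passes through the near eye, at crop (232,470), into the lock with no contact force, and the feet are about 8 mm deep. I'll press on in small steps with force logging.

```bash
cat > press.py <<'E'
from c import *
import sys
x,y=.5577,-.0412
def press(z0,z1,dz,fmax,lat=9,drop=3.0,vel=.015):
    peak=-9;z=z0
    while z>z1+1e-6:
        z=max(z-dz,z1)
        hit=robot.move_straight([x,y,z],vel=vel,contact_N=12)
        F=np.mean([robot.sense()["wrist_force"] for _ in range(3)],0); s=robot.sense()
        print("t%.2f cmd %.4f tcp %.4f depth %.1f F"%(s["t"],z,s["tcp_pos"][2],(.1573-s["tcp_pos"][2])*1e3),F.round(1),"T",np.array(s["torque"]).round(2),"op %.3f"%s["opening"],"HIT" if hit else "")
        peak=max(peak,F[2])
        if F[2]>fmax or np.hypot(*F[:2])>lat: print("limit"); return z,"lim"
        if peak>8 and peak-F[2]>drop: print("drop"); return z,"drop"
    return z,"end"
E
python3 - <<'E'
from press import *
print(press(.149,.132,.0017,12))
E
```

```text
t18.68 cmd 0.1473 tcp 0.1471 depth 10.2 F [ 0.6 -0.2 -1.7] T [ 0.03 -0.    0.02] op 0.100 
t18.95 cmd 0.1456 tcp 0.1455 depth 11.8 F [-0.  -0.2 -1.2] T [-0.05  0.05 -0.03] op 0.099 
t19.22 cmd 0.1439 tcp 0.1439 depth 13.4 F [-0.5  0.3 -0.9] T [ 0.02 -0.07  0.  ] op 0.098 
t19.48 cmd 0.1422 tcp 0.1422 depth 15.1 F [0.1 0.2 0.6] T [ 0.07 -0.02 -0.  ] op 0.100 
t19.75 cmd 0.1405 tcp 0.1405 depth 16.8 F [0.9 0.2 0. ] T [-0.04  0.05  0.02] op 0.098 
t20.02 cmd 0.1388 tcp 0.1388 depth 18.5 F [0.4 0.5 0.9] T [-0.05  0.01 -0.01] op 0.101 
t20.28 cmd 0.1371 tcp 0.1371 depth 20.2 F [0.2 0.2 1.7] T [ 0.   -0.    0.04] op 0.100 
t20.55 cmd 0.1354 tcp 0.1354 depth 21.9 F [-0.3 -0.2  2.1] T [ 0.02 -0.02 -0.05] op 0.099 
t20.82 cmd 0.1337 tcp 0.1337 depth 23.6 F [-0.2 -0.4  2. ] T [ 0.04  0.02 -0.03] op 0.104 
t21.08 cmd 0.1320 tcp 0.1320 depth 25.3 F [ 0.3 -0.5  2.8] T [ 0.01 -0.02 -0.03] op 0.098 
(0.132, 'end')
```

Run:
```python
from press import *
z,r=press(.132,.1275,.0015,14); print(r)
if r=="end": print(press(z,.115,.0007,20,drop=3,vel=.012))
```

```text
t21.33 cmd 0.1305 tcp 0.1306 depth 26.7 F [-0.5 -1.4  3. ] T [0.02 0.01 0.04] op 0.097 
t21.58 cmd 0.1290 tcp 0.1295 depth 27.8 F [0.5 0.2 5.5] T [-0.08  0.04 -0.04] op 0.102 
t21.83 cmd 0.1275 tcp 0.1285 depth 28.8 F [-0.4 -0.3  9.3] T [-0.05  0.26 -0.01] op 0.103 
end
t22.08 cmd 0.1268 tcp 0.1282 depth 29.1 F [-1.8 -0.4 11.6] T [-0.05  0.41 -0.02] op 0.096 
t22.33 cmd 0.1261 tcp 0.1275 depth 29.8 F [-1.7 -1.2 10.7] T [-0.09  0.45 -0.08] op 0.099 
t22.58 cmd 0.1254 tcp 0.1269 depth 30.4 F [-1.3 -0.6 11.9] T [-0.12  0.46  0.  ] op 0.098 
t22.83 cmd 0.1247 tcp 0.1264 depth 30.9 F [-2.1  0.3 13.5] T [-0.07  0.6  -0.05] op 0.098 
t23.08 cmd 0.1240 tcp 0.1258 depth 31.5 F [-2.7 -0.5 13.5] T [-0.08  0.57  0.01] op 0.104 
t23.33 cmd 0.1233 tcp 0.1252 depth 32.1 F [-2.9 -0.2 14.4] T [-0.12  0.62 -0.02] op 0.100 
t23.58 cmd 0.1226 tcp 0.1246 depth 32.7 F [-2.4 -0.4 14.8] T [-0.18  0.69 -0.05] op 0.098 
t23.83 cmd 0.1219 tcp 0.1240 depth 33.3 F [-3.  -0.7 14.6] T [-0.14  0.67  0.09] op 0.105 
t24.08 cmd 0.1212 tcp 0.1219 depth 35.4 F [-1.2  1.   6.4] T [0.11 0.19 0.06] op 0.100 
drop
(0.12119999999999995, 'drop')
```

Force peaked at about 16 N, then dropped by 8 N at about 35 mm depth, which matches the expected click. Before letting go I'll push a little further, unless I meet the stop, then relax and release.

Run:
```python
from press import *
hit=robot.move_straight([x,y,.1202],vel=.01,contact_N=6); s=st(hit)
# relax: up, watching for pull
hit=robot.move_straight([x,y,.1235],vel=.01,contact_N=9); robot.sleep(.1); s=st(("up",hit))
```

```text
False t24.33 tcp [ 0.558  -0.0409  0.1207] rot [-3.1415 -0.0008 -0.0189] F [0.3  0.14 5.95] T [0.081 0.165 0.036] op 0.102
('up', False) t24.92 tcp [ 0.5575 -0.041   0.1232] rot [-3.1412  0.0005 -0.0188] F [ 1.35  0.92 -0.57] T [ 0.259 -0.081  0.026] op 0.105
```

Run:
```python
from press import *
robot.grip(0.45); st("open")
hit=robot.move_straight([x,y,.20],vel=.08,contact_N=8); st(hit)
robot.goto([.45,-.20,.30],[np.pi,0,YAW]); robot.sleep(.3); st()
a=shot("top","top5"); b=shot("side","side5")
Xt,Xs=cloud(a),cloud(b)
for n,X,f in(("top",Xt,a),("side",Xs,b)):
    q=X.reshape(-1,3); d=q[:,:2]-[.557,-.041]; m=(np.abs(d[:,0])<.012)&(np.abs(d[:,1])<.04)&(q[:,2]>.1)&(q[:,2]<.2)
    q=q[m]; print(n,len(q),"z pct",np.percentile(q[:,2],[5,50,90,98]),"mean",q[q[:,2]>np.percentile(q[:,2],60)].mean(0))
a=cv2.imread("pics/top5.png"); b=cv2.imread("pics/side5.png")
A=cv2.convertScaleAbs(cv2.resize(a[160:230,300:390],(400,311),interpolation=cv2.INTER_CUBIC),alpha=1.5)
B=cv2.convertScaleAbs(cv2.resize(b[150:240,280:360],(400,450),interpolation=cv2.INTER_CUBIC),alpha=1.3)
c=np.zeros((600,800,3),np.uint8); c[:311,:400]=A; c[:450,400:]=B; c[320:570,:400]=cv2.resize(b,(400,250))
cv2.imwrite("pics/c5.png",c)
```

```text
open t25.31 tcp [ 0.5576 -0.0414  0.1234] rot [ 3.1414  0.0002 -0.0193] F [0.11 0.59 0.65] T [-0.002 -0.002  0.005] op 0.449
False t26.42 tcp [ 0.5573 -0.0413  0.1994] rot [-3.1415  0.0013 -0.019 ] F [-0.11  0.02 -0.98] T [-0.018 -0.036 -0.01 ] op 0.449
 t27.59 tcp [ 0.4504 -0.199   0.2995] rot [-3.1407  0.0006 -0.0169] F [-0.51  0.04  0.09] T [-0.008 -0.008  0.011] op 0.450
top 152 z pct [0.1134 0.135  0.1377 0.1384] mean [ 0.5571 -0.0389  0.1369]
side 112 z pct [0.1035 0.1338 0.1369 0.1377] mean [ 0.5557 -0.0401  0.1363]
```

View pics/c5.png

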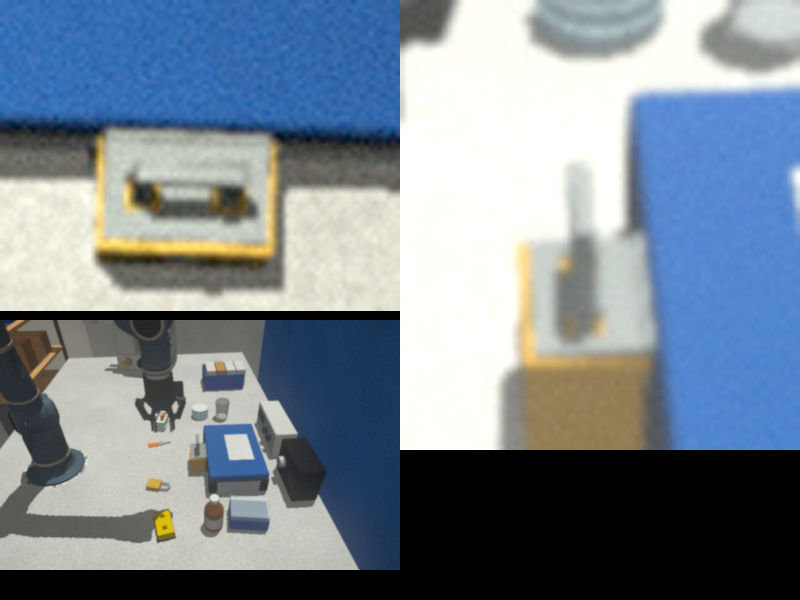

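Run:
```python
from c import *
robot.sleep(1.5)
a=shot("top","top6"); b=shot("side","side6")
for k,f in(("top5",load("top5.npz")),("side5",load("side5.npz")),("top6",a),("side6",b)):
    q=cloud(f).reshape(-1,3); d=q[:,:2]-[.557,-.041]; q=q[(np.abs(d[:,0])<.012)&(np.abs(d[:,1])<.04)&(q[:,2]>.128)&(q[:,2]<.2)]
    print(k,len(q),np.median(q[:,2]),q[:,2].mean())
    # strap plane height
    q=cloud(f).reshape(-1,3); d=q[:,:2]-[.557,-.041]; m=(d[:,0]<-.012)&(d[:,0]>-.022)&(abs(d[:,1])<.038); print("  strap z",np.median(q[m,2]))
for n in("top","side"):
    A=cloud(load(n+"0.npz")); B=cloud(load(n+"6.npz")); d=(np.abs(A-B).max(-1)>.012).astype(np.uint8); d=cv2.morphologyEx(d,cv2.MORPH_OPEN,np.ones((3,3),np.uint8))
    k,_,st_,c=cv2.connectedComponentsWithStats(d); 
    for i in range(1,k):
        if st_[i,4]>12: print(n,"changed at",c[i].round(),"box",st_[i])
```

```text
top5 131 0.13532296407965466 0.13526577975128914
  strap z 0.07884528381712835
side5 71 0.13574919433672777 0.13509215868573488
  strap z 0.07858964491727699
top6 133 0.1354738789437394 0.13515305782323325
  strap z 0.07911353347958595
side6 72 0.13519024328049176 0.13496911651306887
  strap z 0.07855890497797718
top changed at [543. 284.] box [  436   174   186   226 29046]
top changed at [342. 199.] box [324 192  38  15 213]
top changed at [343. 194.] box [337 192  13   5  57]
side changed at [25. 96.] box [   0    0   66  158 5826]
side changed at [248.  78.] box [ 182    0  115  181 9210]
side changed at [ 97. 176.] box [ 92 162  12  28 107]
side changed at [ 83. 174.] box [ 80 169   7  10  47]
side changed at [ 36. 193.] box [ 29 181  15  25 114]
side changed at [ 46. 184.] box [ 43 180   7  10  47]
side changed at [320. 199.] box [314 183  15  33 287]
side changed at [ 23. 355.] box [   0  240   65  160 4521]
side changed at [260. 311.] box [254 289  13  46 279]
```

Run:
```python
from c import *
st(); robot.close_job()
```

```text
t29.29 tcp [ 0.45 -0.2   0.3 ] rot [-3.1416 -0.     -0.019 ] F [-0.42 -0.39 -0.71] T [0.014 0.043 0.034] op 0.451
the job is handed in; nothing more can be done
```

The case is locked: I folded the strap flat, took the shackle from the stand, put its legs through both eyes and pressed it down until it clicked. I handed the job in at about 29 s.

- **Strap:** it lies flat, with its top measured at 78.6–79.1 mm (expected about 78.5). I pressed it down with about 6 N.
- **Click:** the push peaked at about 16 N, then dropped by about 8 N near 34–35 mm depth. That fits the spring starting at about 11 mm and the pawls at about 27 mm. Sideways force stayed at 3 N or less.
- **Holding:** I eased the shackle up slightly before letting go. After release, pictures 1.5 s apart from both cameras put the bar top at 135–136 mm, so it had not sprung back up. I did not pull on the shackle to test it any further.
- **Surroundings:** comparing depth pictures from before and after, only the strap, the shackle and the arm had changed. The arm hid part of both views, including the bottle and the blue box in the top view; both were clear of it in the side view, which showed no change there. The arm ended clear of everything.
- **Disagreements:** the two cameras differed by about 2 mm on the lock's position. A first fit using the whole case put the lock about 4 mm off in x from the final one. I used the fit to the strap and holes, checked against the held shackle, and the legs went in without touching.

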